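# Mesh the splined drive yoke onto a torsion head and lock its keeper

### The job

Fit the steel drive yoke to the torsion head: set it over the spindle nose, rock it under light pressure until its teeth mesh with the spindle, and press it fully home against the shoulder, keeping the push under 35 N. Then swing the red keeper arm shut over the yoke's flange so that the yoke cannot climb off in the test, let go, and leave the micrometer, spanner and hexagon key where they lie.

Things in the scene. Friction and masses are not known exactly. Their poses are not given: they have to be found in the camera images.
- yoke_centre (a point): Centre (on the axis, 33 mm above the underside) of the loose steel drive yoke, 66 mm high, 0.3 to 0.5 kg, standing upright; z up its axis. Flange 62 mm across and 10 mm thick, hub 42 mm across up to 30 mm, then two ears 28 mm wide (x), flat outer faces 42 mm apart (facing +y and -y), slot between them open along x. Grasp across the ears (along y), 50 mm above the underside.
- yoke_bore (a point): Middle of the yoke's underside, at the mouth of its through bore, 33 mm below yoke_centre; same axes. The bore has six internal spline teeth, one every 60 degrees, each 5.4 mm wide; 24 mm clear across the teeth. The teeth begin 1.5 mm above the underside.
- spindle_seat (a point): Middle of the spindle's shoulder (top of a white nylon washer 48 mm across), on the upright steel spindle's axis, 70 mm above the worktop; axes are the torsion head's, z up. When the yoke is fully home its underside rests here and yoke_bore is at this point.
- spindle_teeth_top (a point): On the spindle axis at the flat tops of its six teeth, 18 mm above the shoulder (every other one 17). Teeth 6 mm wide, 31 mm over the tips. A plain nose 21.6 mm in diameter goes 7 mm higher, then tapers to 12 mm over 6 mm. The teeth stand at an unmeasured angle, new each time, repeat every 60 degrees and mesh within about 3 degrees either way. Unmeshed, the yoke stops about 16.5 mm above home.
- torsion_head: The torsion head, bolted down: blue gear case, bright top cover 60 mm above the worktop, foot plate 172 mm (x) by 152 mm (y), dark motor on its +x side. Origin on the worktop below the spindle's axis. The spindle turns with 0.4 N m of drag (light rocking does not move it; once meshed it follows the yoke) and floats down up to 6 mm on a spring: about 8 N to start, then 4 N per mm.
- keeper (a joint): Angle of the red keeper arm (rad). 0 is shut: the arm lies over the flange of the seated yoke with 2.5 mm to spare (it strikes the flange if the yoke is not home). It grows as the arm swings out to the head's +y side (clockwise from above), up to 1.6. It stays where it is left; about 1 N at the knob moves it.
- keeper_knob (a point): Middle of the upright black knob on the free end of the keeper arm: a cylinder 16 mm in diameter and 30 mm tall, from 94.5 to 124.5 mm above the worktop; this point is at 109.5 mm. The arm's top is at 89.5 mm. With the keeper shut it lies at x = -58 mm, y = +33.5 mm from the spindle's axis in the head's axes.
- keeper_pivot (a point): On the keeper's vertical hinge axis, level with the knob's middle and 114 mm from it. It lies at x = +56 mm, y = +33.5 mm from the spindle's axis in the head's axes.
- micrometer: Outside micrometer, 148 mm long and 17 mm high, lying loose on the worktop; origin at the centre of its underside. Leave it alone.
- spanner_small: Small open-ended spanner, 159 mm long and 6 mm thick, loose on the worktop; origin at the centre of its underside. Leave it alone.
- hexkey: Black hexagon key, 125 mm long and 10 mm high, loose on the worktop; origin at the centre of its underside. Leave it alone.
Mind the look-alikes: they are no part of the job. Of the things shaped like the part that bears yoke_centre, the bare steel one is meant.

How it is judged:
By the outcome, as a careful person would: the job done as asked, in the order asked, and still so for the second after the job is handed in, with the robot touching nothing.
It also fails if it takes over 67 s, if anything falls off the work surface, if the arm or the gripper's body presses on something with over 40 N, if the wrist force passes 120 N, or if a joint passes its speed limit or range.

### The arm

A 6-joint arm with a two-finger parallel gripper is mounted at the origin on a cart in front of the work surface, level with it; the furniture and walls round the work are solid. World frame = base frame: x ahead of the robot, y to its left, z up, the work surface at z = 0. Lengths are in mm, angles in rad, forces in N, time in s.
With the tool pointing down it reaches from about 275 to 1000 mm from the base axis. Payload 8.4 kg.
Tool frame: the origin (TCP) lies at the centre of the arm's flange, where the gripper is bolted on; the fingertips stand 173 mm ahead of it and the grasp point (between the pads) lies 155 mm ahead of it (tcp_to_tips is the distance from the TCP to the fingertips, in mm); z points along the fingers, x is the direction in which the jaws open and shut, and the axes are right-handed (so a half turn about z gives the same grasp; the last joint's range is limited). The gripper opens to 85 mm and grips with 20 to 120 N. Pads are 22 mm wide; open, the fingers measure 114 mm over their backs; the gripper's body (76 mm by 85 mm) begins 54 mm behind the grasp point. The pads swing forward as they close: fully open they stand 13 mm farther back than shut.
Start: joints at [-1.126, 0.353, 1.633, -0, 1.155, -0.002], TCP at [270.051, -563.651, 404.681] pointing down, gripper open.
Joint ranges: [-2.63, 2.63], [-0.92, 2.1], [0.06, 2.66], [-1.3, 4.44], [0, 2.69], [-3.02, 3.02]. Speed limits (rad/s): [2.22, 2.22, 2.79, 3.14, 3.14, 3.14].

### API

Orientations are given as [roll, pitch, yaw] about the fixed x, y, z axes, in that order (R = Rz(yaw) Ry(pitch) Rx(roll)).
In Python, from rig import sense, grab_frame, camera_info, sign_off, tcp_to_tips gives the robot as it stands.
- The arm moves only by the shell command python3 -m creep 'ROWS' [FORCE]. ROWS is text: rows parted by semicolons, each of 5 numbers parted by spaces: the opening in per cent of the stroke, from 0 (shut) to 100 (fully open), then the shift along the tool's x, y, z in cm, then the turn about the tool's z in degrees. In form: fingers tx ty tz roll; .... A call has 1 to 20 rows; each row is the pose to reach, as a shift and turn from the pose measured when the call began, along the tool's axes at that moment; what a row does not reach only later rows make up. A row lasts 1/10 s, in which the tool goes at most 50 mm and 8.59 degrees, less where a joint would pass 70% of its speed; a pose out of reach is approached as far as the arm can. A call with a gripper value outside its range is refused whole. The fingers move at their own pace and stop on an object; FORCE is the grip in N (left out, the last holds). Time passes only in rows, so rows that repeat a pose let the fingers close. It gives the time, the measured TCP pose, the force and the opening at its end, in the units of the state.
- sense(): the state, without advancing time (a new reading comes with each control period).
- grab_frame(name): name is "scene" or "top"; returns (picture, depth): 400x640x3 uint8, blue, green, red; 400x640 float32, mm along the optical axis (not along the pixel's ray), 0 where there is no reading.
- camera_info(name): a dict with "vertical_fov" (degrees; the focal length in pixels is half the picture's height over the tangent of half this angle, whatever the lens; pixels are square), "cx", "cy" (the principal point, pixels), "D" ([k1, k2, p1, p2, k3] as OpenCV has them; the pictures are not rectified), "world_to_cam" (4x4, takes a point from world to camera coordinates). Camera axes: x right, y down, z forward; pixel columns grow to the right and rows downward; lengths in mm; the calibration is good to about 2 mm. A picture is of the moment at which its call begins. camera_info takes no time and is no camera call.
- sign_off(): hands the job in, once; it reports no verdict.
The state is a dict: "clock": time; "qpos": joint angles; "qvel": joint speeds; "joint_efforts": joint torques, N m; "eef_pos": TCP position; "tcp_rot": TCP orientation; "contact_force": force on the tool from outside, world axes, zero at the start; "wrist_torque": the same for the moment, N m; "opening": opening from 0.0 (shut) to 1.0 (fully open).
Only numpy, scipy, OpenCV 4.12 (cv2) and the standard library are available. Lean on these libraries where they do the work, as an engineer would, in place of code of your own. Each camera call takes 0.05 s, during which the arm holds its last target.

## Working session

There is one attempt and no reset: what is moved stays moved. The work goes in short steps, Python scripts to look and compute and a shell command to move; the robot and the scene stay as the last step left them, time stands still between calls to the robot, and variables do not carry over. Pictures are saved under pics/ and viewed, and the job is handed in when it is done.

```bash
ls; mkdir -p pics
python3 - <<'E'
from rig import sense, grab_frame, camera_info, tcp_to_tips
import cv2, numpy as np
print(sense(), tcp_to_tips)
for n in ("scene","top"):
    im,d=grab_frame(n); cv2.imwrite(f"pics/{n}0.png",im); np.save(f"pics/{n}0.npy",d); print(n,camera_info(n))
E
```

```text
pics
{'clock': 0.0, 'qpos': array([-1.12643393e+00,  3.53662941e-01,  1.63414859e+00, -2.42692461e-06,
        1.15520002e+00, -2.37053794e-03]), 'qvel': array([-0.00065383,  0.00048091, -0.00205405, -0.00136018, -0.00238916,
        0.00193374]), 'joint_efforts': array([ 3.42553474e-03, -6.05252266e+01, -3.42072916e+01, -1.12062389e-05,
        9.20211605e-03, -7.88765448e-06]), 'eef_pos': array([ 269.92658856, -563.44036383,  403.9460843 ]), 'tcp_rot': array([-3.14159151e+00,  1.41889935e-03, -1.12406241e+00]), 'contact_force': array([-0.68887544,  0.63413857,  0.05654509]), 'wrist_torque': array([0.0392623 , 0.04226074, 0.01708501]), 'opening': 0.9982473160213005} 173.4
scene {'vertical_fov': 45.88624402261008, 'cx': 320.14130014762566, 'cy': 197.5984421429209, 'D': array([-0.06084949,  0.        ,  0.        ,  0.        ,  0.        ]), 'world_to_cam': array([[-6.60786306e-01, -7.50153294e-01, -2.51295334e-02,
         5.25416827e+02],
       [-3.73058237e-01,  3.57298907e-01, -8.56250572e-01,
         1.89772198e+02],
       [ 6.51297942e-01, -5.56423873e-01, -5.15949090e-01,
         8.42850168e+02],
       [ 0.00000000e+00,  0.00000000e+00,  0.00000000e+00,
         1.00000000e+00]])}
top {'vertical_fov': 46.57733079071842, 'cx': 319.0531059380123, 'cy': 195.34493673835405, 'D': array([-0.0941732,  0.       ,  0.       ,  0.       ,  0.       ]), 'world_to_cam': array([[-1.59527959e-02, -9.99871433e-01,  1.62047494e-03,
         2.50293191e+02],
       [-9.76609496e-01,  1.52340505e-02, -2.14480340e-01,
         5.34709091e+02],
       [ 2.14428079e-01, -5.00413230e-03, -9.76726962e-01,
         8.40536862e+02],
       [ 0.00000000e+00,  0.00000000e+00,  0.00000000e+00,
         1.00000000e+00]])}
```

View pics/scene0.png

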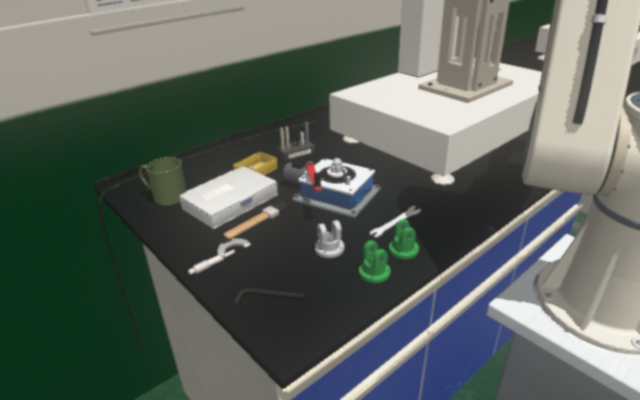

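View pics/top0.png

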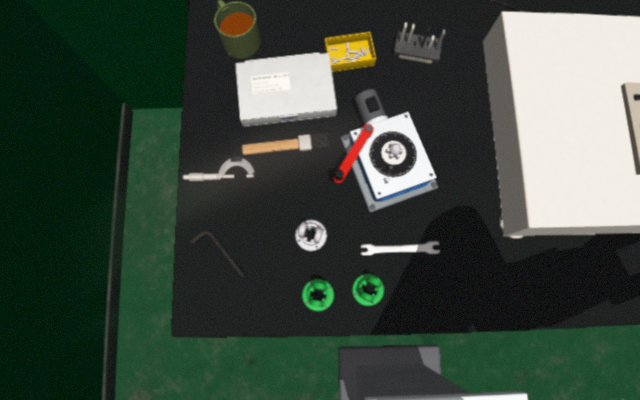

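Scene: bare steel yoke at scene px (329,240) / top px (311,235), two green look-alikes; torsion head at top px (394,155), keeper knob at (338,176), pivot about (368,128). I'll zoom and deproject.

```bash
cat > h.py <<'E'
import numpy as np, cv2
from rig import camera_info
def K(c):
    f=200/np.tan(np.radians(c["vertical_fov"]/2)); return np.array([[f,0,c["cx"]],[0,f,c["cy"]],[0,0,1.]])
def cloud(name,d):
    c=camera_info(name); u,v=np.meshgrid(np.arange(640.),np.arange(400.))
    p=cv2.undistortPoints(np.stack([u.ravel(),v.ravel()],1)[:,None],K(c),c["D"])[:,0].reshape(400,640,2)
    P=np.dstack([p*d[...,None],d]); M=np.linalg.inv(c["world_to_cam"])
    W=P@M[:3,:3].T+M[:3,3]; W[d==0]=np.nan; return W
def proj(name,pts):
    c=camera_info(name);M=c["world_to_cam"]
    return cv2.projectPoints(np.asarray(pts,float).reshape(-1,1,3),cv2.Rodrigues(M[:3,:3])[0],M[:3,3],K(c),c["D"])[0][:,0]
def atz(name,px,z):
    c=camera_info(name);p=cv2.undistortPoints(np.array([[px]],float),K(c),c["D"])[0,0]
    M=np.linalg.inv(c["world_to_cam"]);r=M[:3,:3]@np.array([p[0],p[1],1]);o=M[:3,3]
    return o+r*(z-o[2])/r[2]
def crop(im,x,y,w,h,s,out):
    cv2.imwrite(out,cv2.resize(im[y:y+h,x:x+w],None,fx=s,fy=s,interpolation=cv2.INTER_CUBIC))
E
python3 - <<'E'
from h import *
a=cv2.imread("pics/top0.png"); b=cv2.imread("pics/scene0.png")
crop(a,330,85,120,130,6,"pics/c1.png"); 
crop(a,340,105,110,110,5,"pics/c1.png")
crop(a,285,205,60,60,9,"pics/c2.png")
crop(b,300,205,60,60,9,"pics/c3.png")
crop(b,275,145,115,75,6,"pics/c4.png")
W=cloud("top",np.load("pics/top0.npy"))
for nm,(x0,y0,x1,y1) in dict(yoke=(285,205,340,262),head=(340,85,445,215)).items():
    P=W[y0:y1,x0:x1].reshape(-1,3); P=P[~np.isnan(P[:,0])]
    print(nm,np.histogram(P[:,2],bins=np.arange(-10,135,5)))
P=W[205:262,285:340].reshape(-1,3)
for lo,hi in((5,15),(25,36),(56,75)):
    q=P[(P[:,2]>lo)&(P[:,2]<hi)]; print(lo,hi,len(q),q.mean(0),q.min(0),q.max(0))
P=W[85:215,340:445].reshape(-1,3)
for lo,hi in((50,64),(66,75),(84,92),(95,130)):
    q=P[(P[:,2]>lo)&(P[:,2]<hi)]; print(lo,hi,len(q),q.mean(0),q.min(0),q.max(0))
E
```

```text
yoke (array([   1, 1349, 1146,  178,  153,    8,   13,   58,   32,    7,    8,
          5,   16,   29,   71,   49,    0,    0,    0,    0,    0,    0,
          0,    0,    0,    0,    0,    0]), array([-10,  -5,   0,   5,  10,  15,  20,  25,  30,  35,  40,  45,  50,
        55,  60,  65,  70,  75,  80,  85,  90,  95, 100, 105, 110, 115,
       120, 125, 130]))
head (array([  11, 3502, 3123,  498,  400,   53,   45,   37,   62,   71,  174,
        156,  214, 1825, 2202,  283,  136,   27,   41,  365,  211,   85,
         31,    4,    0,    4,   21,    8]), array([-10,  -5,   0,   5,  10,  15,  20,  25,  30,  35,  40,  45,  50,
        55,  60,  65,  70,  75,  80,  85,  90,  95, 100, 105, 110, 115,
       120, 125, 130]))
5 15 331 [463.84370036 257.68754973   9.82228392] [438.04733928 228.81925895   5.56731165] [498.82906169 295.15689045  14.80687456]
25 36 91 [466.83784338 259.74740007  29.00321663] [447.54755426 237.13654681  25.12185954] [487.73403464 280.10946127  35.42402643]
56 75 146 [467.7507227  259.20625933  63.09872973] [449.96669954 235.36244333  56.73832139] [486.74995994 281.1141361   69.09181897]
50 64 4178 [626.42125093  97.03726015  59.70573663] [531.24319359  13.65016267  50.09388084] [765.25760638 178.27153863  63.98039156]
66 75 386 [644.04848992 107.94740645  69.30127834] [559.08796096  72.08373494  66.01496835] [740.7188373  146.15004854  74.79300535]
84 92 544 [618.01137118 162.13625161  89.05315031] [556.81486719  81.26139405  84.13783226] [671.93342788 202.32480697  91.96486286]
95 130 153 [610.75411766 131.45173245 103.89137031] [557.16566027  86.61882209  95.03300849] [667.20091895 203.8592817  125.80637705]
```

Run:
```python
import cv2,numpy as np
a=[cv2.imread(f"pics/c{i}.png") for i in (2,3)]
cv2.imwrite("pics/c23.png",cv2.resize(np.hstack(a),(800,400)))
```

```text
(no output)
```

View pics/c1.png

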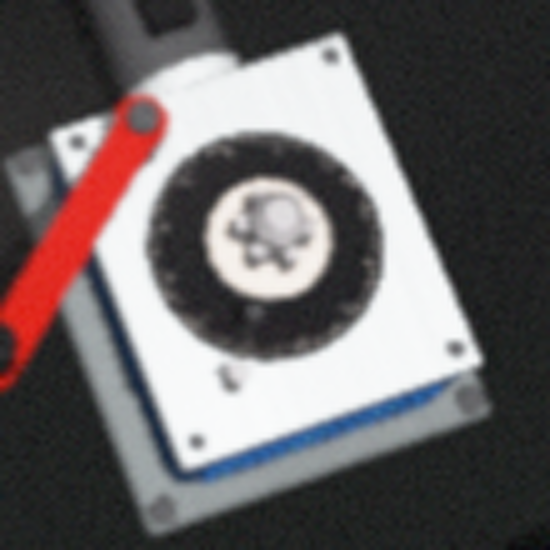

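View pics/c23.png

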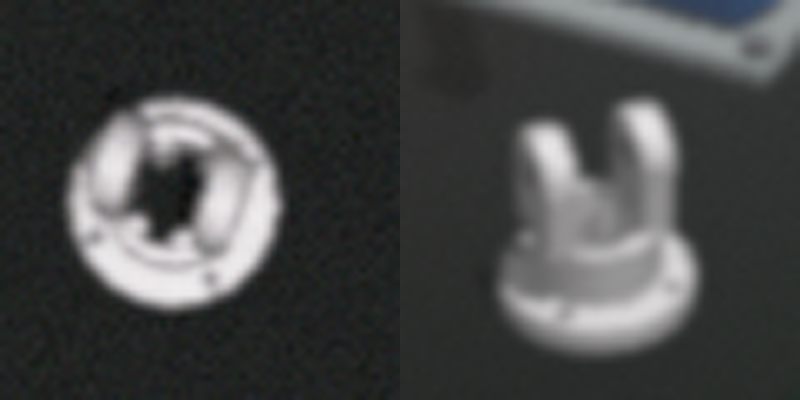

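View pics/c4.png

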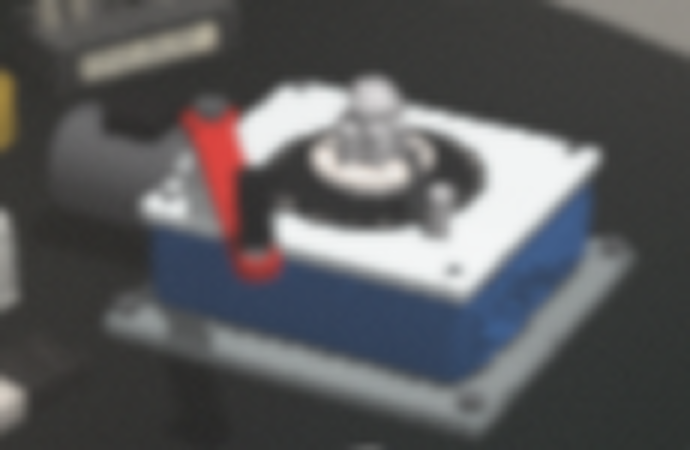

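```bash
cat > fit.py <<'E'
from h import *
from scipy.optimize import least_squares, minimize
def circ(c,r,z,n=72):
    t=np.linspace(0,2*np.pi,n,endpoint=False); return np.c_[c[0]+r*np.cos(t),c[1]+r*np.sin(t),np.full(n,z)]
def hullmask(name,groups,S=4,box=None):
    x0,y0,w,h=box; m=np.zeros((h*S,w*S),np.uint8)
    for g in groups:
        p=(proj(name,g)-[x0-.5,y0-.5])*S-.5
        cv2.fillConvexPoly(m,np.round(cv2.convexHull(p.astype(np.float32))*16).astype(np.int32),255,shift=4)
    return cv2.resize(m,(w,h),interpolation=cv2.INTER_AREA)/255.
def yoke_groups(x,y,a,z=0):
    c=(x,y);R=np.array([[np.cos(a),-np.sin(a)],[np.sin(a),np.cos(a)]])
    g=[np.r_[circ(c,31,z),circ(c,31,z+10)],np.r_[circ(c,21,z+10),circ(c,21,z+30)]]
    for s in(1,-1):
        q=[]
        for yy in(21*s,13*s):
            for xx in(-14,14): q+= [(xx,yy,30),(xx,yy,52)]
            for t in np.linspace(0,np.pi,9): q.append((14*np.cos(t),yy,52+14*np.sin(t)))
        q=np.array(q); q=np.c_[q[:,:2]@R.T+[x,y],q[:,2]+z]; g.append(q)
    return g
E
python3 - <<'E'
from fit import *
for n in("top","scene"):
    M=np.linalg.inv(camera_info(n)["world_to_cam"]);print(n,M[:3,3])
W=cloud("top",np.load("pics/top0.npy"))
P=W[205:262,285:340].reshape(-1,3);q=P[(P[:,2]>54)&(P[:,2]<75)]
_,l,c=cv2.kmeans(q[:,:2].astype(np.float32),2,None,(3,50,.01),5,0)
print("ears",c, "yaw of y axis",np.degrees(np.arctan2(*(c[1]-c[0])[::-1])))
# mask fits
for n,box in(("top",(280,200,64,64)),("scene",(303,208,56,56))):
    im=cv2.imread(f"pics/{n}0.png"); x0,y0,w,h=box
    g=cv2.cvtColor(im,6)[y0:y0+h,x0:x0+w].astype(float)
    hi,lo=np.percentile(g,85),np.percentile(g,15)
    m=np.clip((g-lo)/(hi-lo)*1.6,0,1)
    def cost(p):
        a=hullmask(n,yoke_groups(p[0],p[1],p[2]),box=box); a=cv2.GaussianBlur(a,(0,0),1.); return ((a-m)**2).sum()
    best=None
    for a0 in np.radians(np.arange(0,180,20)):
        r=minimize(cost,[465,258,a0],method="Nelder-Mead",options=dict(initial_simplex=[[465,258,a0],[470,258,a0],[465,263,a0],[465,258,a0+.2]],xatol=.05,fatol=.01))
        if best is None or r.fun<best.fun: best=r
    print(n,best.x[:2],np.degrees(best.x[2])%180,best.fun)
E
```

```text
top [345.96014797 246.32138409 935.2540092 ]
scene [-130.96225406  795.31971962  610.56381009]
ears [[473.15573 273.97366]
 [461.58627 244.25758]] yaw of y axis -111.27261Traceback (most recent call last):
  File "<stdin>", line 18, in <module>
    res = _minimize_neldermead(fun, x0, args, callback, bounds=bounds,
                               **options)
    fxe = func(xe)
    fx = function(np.copy(x), *(wrapper_args + args))
  File "<stdin>", line 15, in cost
  File "fit.py", line 8, in hullmask
    p=(proj(name,g)-[x0-.5,y0-.5])*S-.5
       ~~~~^^^^^^^^
  File "h.py", line 11, in proj
    c=camera_info(name);M=c["world_to_cam"]
ValueError: time passes only in moves, steps and waits
```

```bash
sed -i 's/^from rig import camera_info/import functools, rig\ncamera_info=functools.lru_cache(rig.camera_info)/' h.py
cat > yk.py <<'E'
from fit import *
def yokefit(n,im,box,x0_,z=0,angs=np.arange(0,180,20)):
    x0,y0,w,h=box
    g=cv2.cvtColor(im,6)[y0:y0+h,x0:x0+w].astype(float)
    hi,lo=np.percentile(g,85),np.percentile(g,15)
    m=np.clip((g-lo)/(hi-lo)*1.6,0,1)
    def cost(p):
        a=hullmask(n,yoke_groups(p[0],p[1],p[2],z),box=box); a=cv2.GaussianBlur(a,(0,0),1.); return ((a-m)**2).sum()
    best=None
    for a0 in np.radians(angs):
        X,Y=x0_
        r=minimize(cost,[X,Y,a0],method="Nelder-Mead",options=dict(initial_simplex=[[X,Y,a0],[X+5,Y,a0],[X,Y+5,a0],[X,Y,a0+.2]],xatol=.05,fatol=.01))
        if best is None or r.fun<best.fun: best=r
    return best.x[0],best.x[1],np.degrees(best.x[2])%180,best.fun
E
python3 - <<'E'
from yk import *
for n,box in(("top",(280,200,64,64)),("scene",(303,208,56,56))):
    print(n,yokefit(n,cv2.imread(f"pics/{n}0.png"),box,(465,258)))
# washer, cover, knob, pivot
im=cv2.imread("pics/top0.png"); hsv=cv2.cvtColor(im,cv2.COLOR_BGR2HSV)
red=((hsv[...,0]<8)|(hsv[...,0]>172))&(hsv[...,1]>130)&(hsv[...,2]>80)
red[:, :325]=0; red[:,400:]=0
ys,xs=np.where(red); print("red",xs.min(),xs.max(),ys.min(),ys.max(),len(xs))
pts=np.array([atz("top",(x,y),89.5)[:2] for x,y in zip(xs,ys)])
r=cv2.minAreaRect(pts.astype(np.float32)); print(r); print(cv2.boxPoints(r))
# cover corner holes by px in crop (5x, origin 340,105): 
for p in((78,143),(331,56),(455,348),(197,441)): print("hole",p,atz("top",((p[0]+.5)/5-.5+340,(p[1]+.5)/5-.5+105),60)[:2])
for p in((143,117),):print("pivot top",[atz("top",(p[0]/5+340,p[1]/5+105),z)[:2] for z in(89.5,95)])
print("washer c",atz("top",(268/5+340,238/5+105),70),"ring c",atz("top",(264/5+340,245/5+105),60), "nose",atz("top",(280/5+340,215/5+105),101))
E
```

```text
top (np.float64(468.28813747445133), np.float64(259.38753811303314), np.float64(74.6264882145809), np.float64(106.44520687178272))
scene (np.float64(469.077712269955), np.float64(260.03049019808213), np.float64(168.73376581778913), np.float64(224.53945904446735))
red 334 372 124 183 547
((611.625244140625, 176.9276580810547), (21.15847396850586, 129.7679901123047), 59.27011489868164)
[[550.446   200.98906]
 [661.99274 134.67873]
 [672.8045  152.86626]
 [561.25775 219.17659]]
hole (78, 143) [663.70437679 167.82505218]
hole (331, 56) [699.65660888  64.23565909]
hole (455, 348) [577.12907681  22.54430276]
hole (197, 441) [541.34198831 125.81150038]
pivot top [array([662.46854248, 144.21922158]), array([660.4102653 , 144.88319939])]
washer c [619.09731718  94.9640977   70.        ] ring c [619.38357313  94.95580909  60.        ] nose [618.33836652  95.34739795 101.        ]
```

Run:
```python
from yk import *
im={n:cv2.imread(f"pics/{n}0.png") for n in("top","scene")}
for n,(x0,y0,x1,y1) in dict(top=(280,200,344,264),scene=(303,208,359,264)).items():
    W=cloud(n,np.load(f"pics/{n}0.npy"))[y0:y1,x0:x1].reshape(-1,3)
    q=W[(W[:,2]>42)&(W[:,2]<72)]
    q=q[np.hypot(q[:,0]-468.5,q[:,1]-259.7)<27]
    def res(p,b=0):
        c,s=np.cos(p[2]),np.sin(p[2]); d=q[:,:2]-p[:2]; x=d[:,0]*c+d[:,1]*s;y=-d[:,0]*s+d[:,1]*c
        ay=abs(y); e=np.hypot(np.maximum(abs(x)-14,0),np.maximum(ay-21,0)+np.maximum(13-ay,0)); return np.minimum(e,6)
    best=min((least_squares(res,[468.5,259.7,np.radians(a)]) for a in range(-90,90,10)),key=lambda r:r.cost)
    print(n,len(q),best.x[:2],np.degrees(best.x[2]),best.cost, [(a,round(least_squares(lambda p:res([p[0],p[1],np.radians(a)]),[468.5,259.7]).cost)) for a in range(-40,20,5)])
ov=im["top"].copy()
S=9;x0,y0=285,205
big=cv2.resize(ov[y0:y0+60,x0:x0+60],None,fx=S,fy=S,interpolation=cv2.INTER_CUBIC)
outs=[]
for a in(-10,-17,-24):
    b=big.copy()
    for g in yoke_groups(468.5,259.7,np.radians(a)):
        top=g
        p=((proj("top",top)-[x0-.5,y0-.5])*S-.5).astype(np.float32)
        cv2.polylines(b,[cv2.convexHull(p).astype(np.int32)],True,(0,0,255),1)
    outs.append(cv2.resize(b,(266,266)))
big2=cv2.resize(im["scene"][205:265,300:360],None,fx=S,fy=S,interpolation=cv2.INTER_CUBIC)
o2=[]
for a in(-10,-17,-24):
    b=big2.copy()
    for g in yoke_groups(468.5,259.7,np.radians(a)):
        p=((proj("scene",g)-[300-.5,205-.5])*S-.5).astype(np.float32)
        cv2.polylines(b,[cv2.convexHull(p).astype(np.int32)],True,(0,0,255),1)
    o2.append(cv2.resize(b,(266,266)))
cv2.imwrite("pics/ov.png",np.vstack([np.hstack(outs),np.hstack(o2)]))
```

```text
top 175 [468.12892981 258.51177545] -21.55027325148211 32.79219790148525 [(-40, 345), (-35, 182), (-30, 84), (-25, 40), (-20, 34), (-15, 61), (-10, 135), (-5, 275), (0, 461), (5, 668), (10, 871), (15, 1049)]
scene 210 [466.64485426 263.62693241] -17.08605945575142 53.955598940042485 [(-40, 579), (-35, 389), (-30, 214), (-25, 103), (-20, 59), (-15, 57), (-10, 89), (-5, 169), (0, 303), (5, 464), (10, 670), (15, 883)]
```

View pics/ov.png

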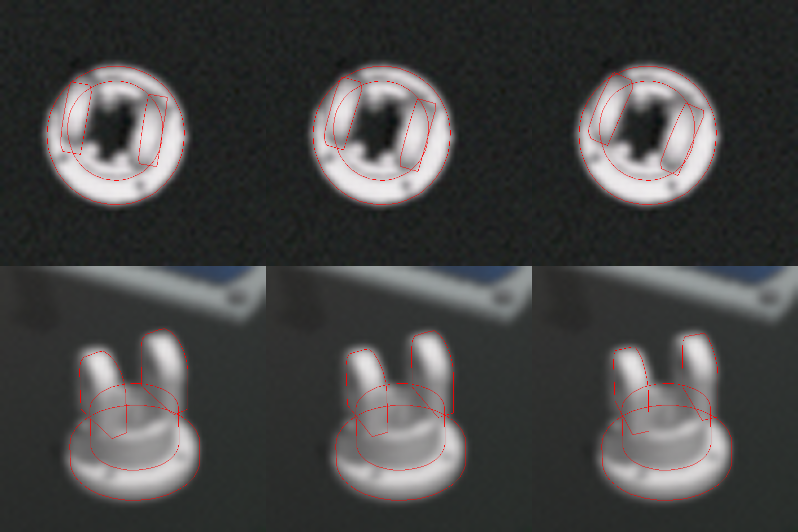

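Run:
```python
from h import *
W=cloud("top",np.load("pics/top0.npy"))
for p in((485,20),(500,40),(505,225),(520,230),(630,30),(630,220),(560,120),(632,100),(640-3,210),(390,370),(460,380),(620,330),(500,300)):
    print(p,W[p[1],p[0]].round())
Q=W.reshape(-1,3);Q=Q[(Q[:,2]>40)&(Q[:,1]<0)]; print(np.nanmin(Q,0),np.nanmax(Q,0))
S=cloud("scene",np.load("pics/scene0.npy"))
for p in((332,95),(440,130),(540,120),(440,165),(450,90),(470,60),(415,40),(500,30),(620,50),(560,100)): print("s",p,S[p[1],p[0]].round())
im=cv2.imread("pics/top0.png");crop(im,372,132,45,45,16,"pics/sp.png")
```

```text
(485, 20) [ 960. -149.    1.]
(500, 40) [ 834. -122.  124.]
(505, 225) [ 476. -123.   45.]
(520, 230) [ 456. -122.  113.]
(630, 30) [ 851. -392.  147.]
(630, 220) [ 465. -318.  146.]
(560, 120) [ 655. -207.  148.]
(632, 100) [ 690. -350.  165.]
(637, 210) [ 483. -334.  147.]
(390, 370) [ 111.   21. -611.]
(460, 380) [  29. -274. -851.]
(620, 330) [ 183. -925. -848.]
(500, 300) [ 331. -118.   -2.]
[ 454.51668    -418.92602694   40.0176948 ] [962.08108694  -2.01984475 175.44378951]
s (332, 95) [ 873. -121.  148.]
s (440, 130) [ 489. -128.  149.]
s (540, 120) [143. 134. 348.]
s (440, 165) [ 474. -122.   60.]
s (450, 90) [ 624. -358.  166.]
s (470, 60) [ 586. -383.  256.]
s (415, 40) [ 822. -433.  266.]
s (500, 30) [ 568. -492.  325.]
s (620, 50) [ 83.  60. 449.]
s (560, 100) [128. 114. 378.]
```

View pics/sp.png

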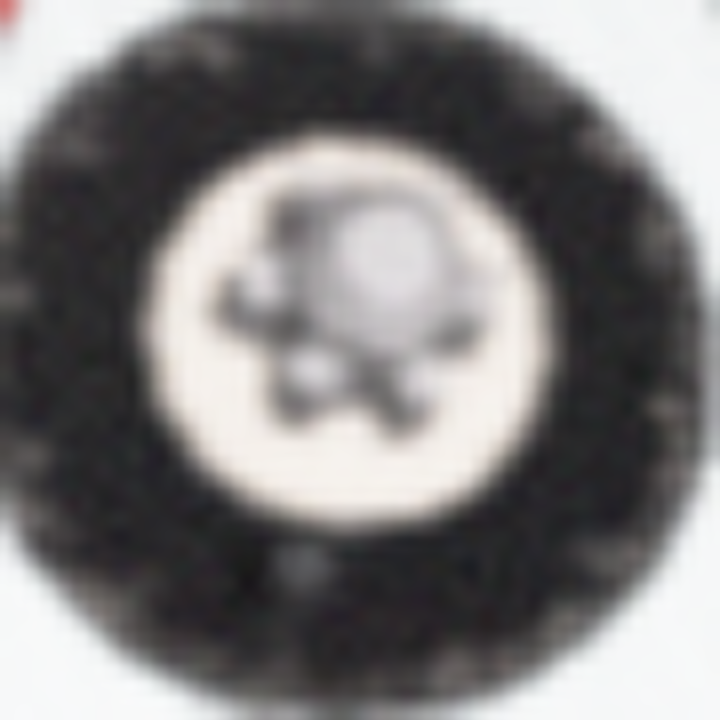

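```bash
cat > go.py <<'E'
import sys, numpy as np
from rig import sense
from scipy.spatial.transform import Rotation as Ro
def st():
    s=sense(); R=Ro.from_euler("xyz",s["tcp_rot"]).as_matrix(); return s,R
def to(x,y,z,yaw=None):
    s,R=st(); d=R.T@(np.array([x,y,z])-s["eef_pos"])/10; cy=np.degrees(s["tcp_rot"][2])
    print("t=%.2f pos %s yaw %.2f op %.3f F %s q %s"%(s["clock"],s["eef_pos"].round(1),cy,s["opening"],s["contact_force"].round(1),s["qpos"].round(2)))
    print("SHIFT cm",d.round(2),"roll",None if yaw is None else round(-(yaw-cy),2))
if __name__=="__main__": to(*map(float,sys.argv[1:]))
E
python3 go.py 468.4 259.6 320 72
python3 - <<'E'
from h import *
for z in(87.5,70): 
  c=proj("top",[619,95,z])[0]; print((c-[372-.5,132-.5])*16-.5)
for p in((262,275),(310,365),(412,380),(470,300)):
    w=atz("top",((p[0]+.5)/16-.5+372,(p[1]+.5)/16-.5+132),87.5)[:2]-[619,95]; print(w,np.hypot(*w),np.degrees(np.arctan2(w[1],w[0]))%60)
E
```

```text
t=0.10 pos [ 270.  -563.5  404. ] yaw -64.40 op 0.996 F [ 0.1 -0.  -0.8] q [-1.13  0.35  1.63 -0.    1.16 -0.  ]
SHIFT cm [-65.64 -53.46   8.48] roll -136.4
[375.80960777 293.50869646]
[352.84974741 337.86532678]
[ 2.49224406 13.57734387] 13.804185849435902 19.598631758847304
[-8.84779056  8.38552692] 12.19017881665023 16.536523998894495
[-10.87450388  -3.76313946] 11.507217436133786 19.088260366246885
[ -0.95203944 -11.30329182] 11.343314553230602 25.185526570239404
```

```bash
python3 -m creep '100 -30 -25 0 -60; 100 -60 -50 0 -120; 100 -65.64 -53.46 8.48 -136.4; 100 -65.64 -53.46 8.48 -136.4; 100 -65.64 -53.46 8.48 -136.4; 100 -65.64 -53.46 8.48 -136.4; 100 -65.64 -53.46 8.48 -136.4; 100 -65.64 -53.46 8.48 -136.4; 100 -65.64 -53.46 8.48 -136.4; 100 -65.64 -53.46 8.48 -136.4; 100 -65.64 -53.46 8.48 -136.4; 100 -65.64 -53.46 8.48 -136.4; 100 -65.64 -53.46 8.48 -136.4; 100 -65.64 -53.46 8.48 -136.4; 100 -65.64 -53.46 8.48 -136.4; 100 -65.64 -53.46 8.48 -136.4; 100 -65.64 -53.46 8.48 -136.4; 100 -65.64 -53.46 8.48 -136.4; 100 -65.64 -53.46 8.48 -136.4; 100 -65.64 -53.46 8.48 -136.4'; python3 go.py 468.4 259.6 320 72
python3 - <<'E'
from h import *
im=cv2.imread("pics/top0.png"); crop(im,296,220,32,32,18,"pics/yk.png")
c=proj("top",[468.4,259.6,30])[0]; print((c-[296-.5,220-.5])*18-.5)
E
```

```text
clock: 2.1
eef_pos: [467.9, 258.9, 319.7]
tcp_rot: [-3.14, 0.0, 1.257]
contact_force: [-0.2, -0.8, -1.0]
opening: 1.003
t=2.10 pos [467.9 258.9 319.7] yaw 71.99 op 1.003 F [-0.2 -0.8 -1. ] q [ 0.5   0.32  1.9   0.    0.92 -0.76]
SHIFT cm [ 0.09  0.02 -0.03] roll -0.01
[270.16093497 251.30974593]
```

View pics/yk.png

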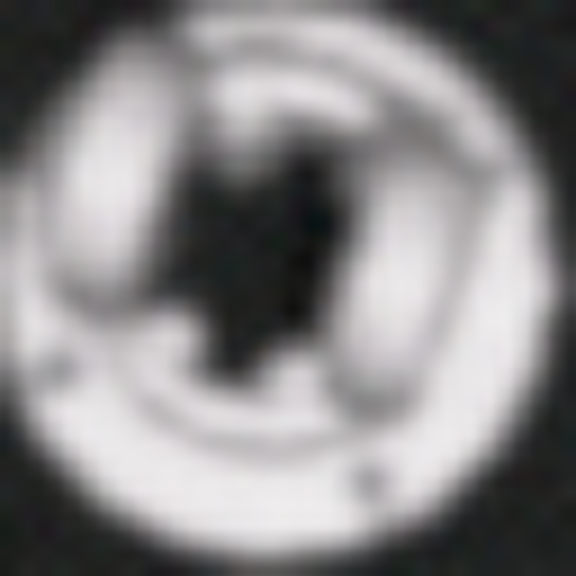

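```bash
python3 -m creep '100 0.08 0.02 3 0; 100 0.08 0.02 6 0; 100 0.08 0.02 9 0; 100 0.08 0.02 11.47 0; 100 0.08 0.02 11.47 0' 40; python3 go.py 468.4 259.6 205 72
python3 - <<'E'
from h import *
from rig import grab_frame
im,d=grab_frame("scene"); crop(im,270,150,130,110,5,"pics/s1.png")
E
```

```text
clock: 2.6
eef_pos: [466.9, 257.5, 202.7]
tcp_rot: [-3.136, 0.004, 1.255]
contact_force: [0.2, -0.5, 0.8]
opening: 1.0
t=2.60 pos [466.9 257.5 202.7] yaw 71.89 op 1.000 F [ 0.2 -0.5  0.8] q [ 0.5   0.5   1.97  0.    0.68 -0.75]
SHIFT cm [ 0.25  0.08 -0.23] roll -0.11
```

View pics/s1.png

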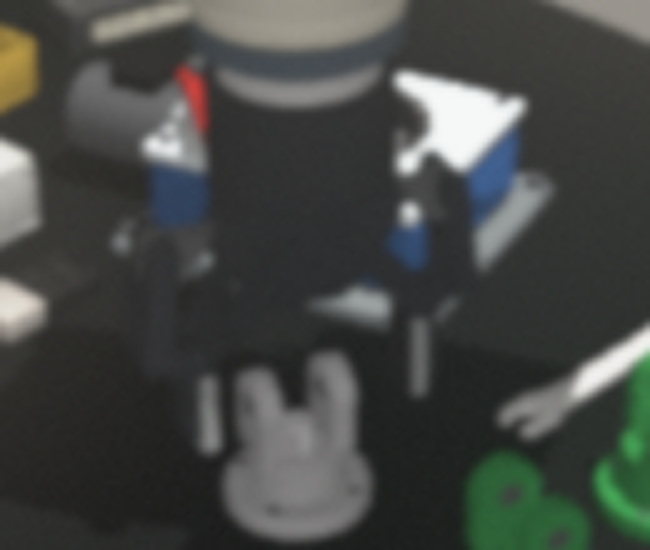

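```bash
python3 -m creep '100 0.2 0.08 -0.2 0; 45 0.2 0.08 -0.2 0; 40 0.2 0.08 -0.2 0; 40 0.2 0.08 -0.2 0; 40 0.2 0.08 -0.2 0; 40 0.2 0.08 -0.2 0; 40 0.2 0.08 -0.2 0; 40 0.2 0.08 -0.2 0' 100; python3 go.py 468.4 259.6 205 72
```

```text
clock: 3.45
eef_pos: [469.4, 259.9, 207.6]
tcp_rot: [-3.139, 0.002, 1.255]
contact_force: [-1.7, -1.3, 12.1]
opening: 0.477
t=3.45 pos [469.4 259.9 207.6] yaw 71.90 op 0.477 F [-1.7 -1.3 12.1] q [ 0.5   0.49  1.96  0.    0.69 -0.75]
SHIFT cm [-0.06 -0.08  0.26] roll -0.1
```

```bash
python3 -m creep '40 0 0 -1 0; 40 0 0 -3 0; 40 0 0 -7 0; 40 0 0 -11 0; 40 0 0 -12 0; 40 0 0 -12 0' ; python3 go.py 619 95 329 47;  python3 - <<'E'
from h import *
from rig import grab_frame
im,d=grab_frame("scene"); crop(im,270,100,130,110,5,"pics/s2.png")
E
```

```text
clock: 4.05
eef_pos: [470.0, 260.2, 329.3]
tcp_rot: [-3.141, -0.001, 1.255]
contact_force: [-0.4, -0.4, -4.1]
opening: 0.471
t=4.05 pos [470.  260.2 329.3] yaw 71.91 op 0.471 F [-0.4 -0.4 -4.1] q [ 0.5   0.31  1.89  0.    0.94 -0.75]
SHIFT cm [-1.108e+01  1.929e+01  1.000e-02] roll 24.91
```

View pics/s2.png

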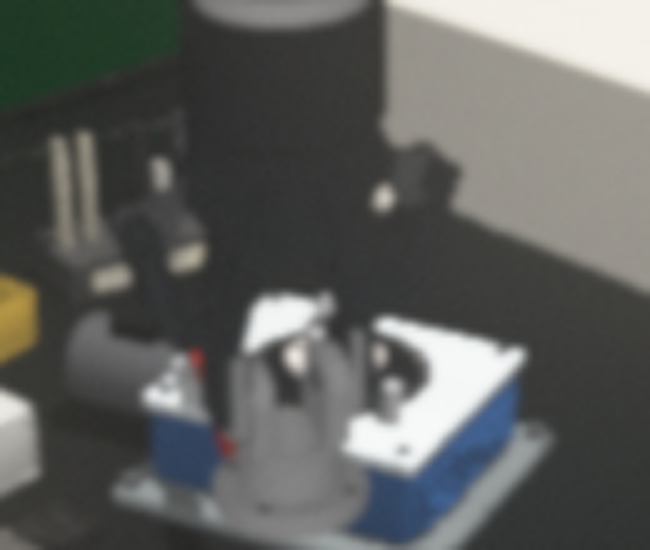

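```bash
python3 -m creep '40 0 0 -3 0; 40 -4 6 -3.2 8; 40 -8 12 -3.2 16; 40 -11.1 19.36 -3.2 24.9; 40 -11.1 19.36 -3.2 24.9; 40 -11.1 19.36 -3.2 24.9; 40 -11.1 19.36 -3.2 24.9; 40 -11.1 19.36 -3.2 24.9' ; python3 go.py 619.5 94.5 318 47;  python3 - <<'E'
from h import *
from rig import grab_frame
im,d=grab_frame("scene"); crop(im,270,80,130,110,5,"pics/s3.png")
im,d=grab_frame("top"); crop(im,335,80,120,120,5,"pics/t3.png")
E
```

```text
clock: 4.9
eef_pos: [618.4, 93.9, 356.5]
tcp_rot: [-3.137, 0.006, 0.819]
contact_force: [-0.1, -0.2, -3.9]
opening: 0.478
t=4.90 pos [618.4  93.9 356.5] yaw 46.94 op 0.478 F [-0.1 -0.2 -3.9] q [ 0.15  0.4   1.67  0.    1.07 -0.67]
SHIFT cm [0.14 0.06 3.85] roll -0.06
```

View pics/s3.png

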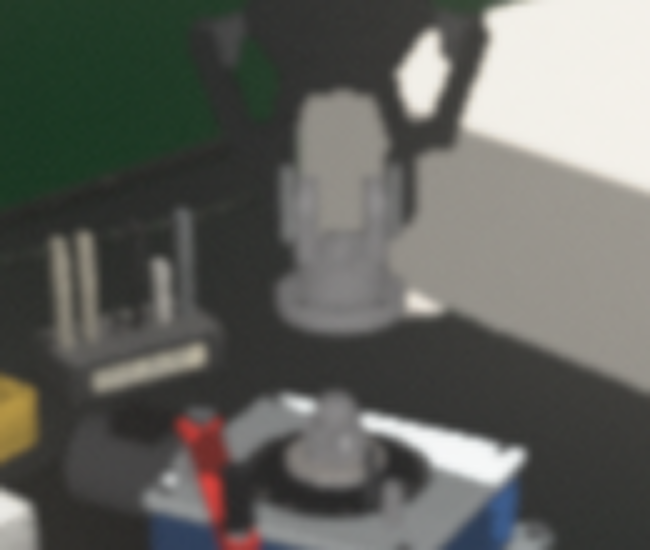

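View pics/t3.png

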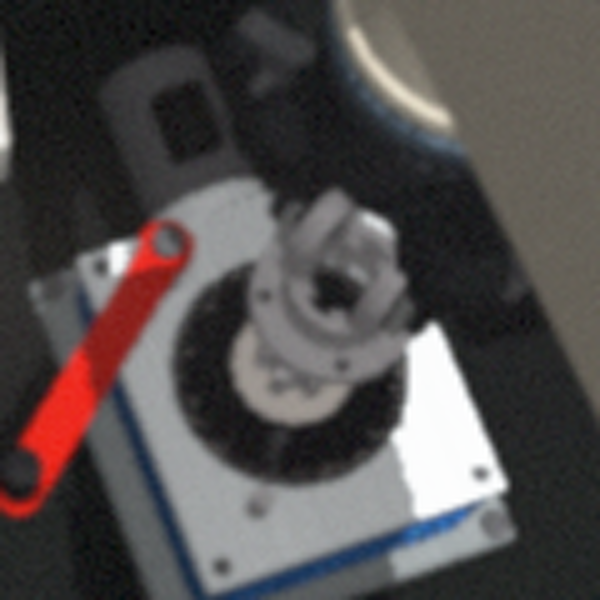

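Run:
```python
from fit import *
def draw(n,img,x0,y0,s,groups,col):
    for g in groups:
        p=((proj(n,g)-[x0-.5,y0-.5])*s-.5).astype(np.float32)
        cv2.polylines(img,[cv2.convexHull(p).astype(np.int32)],True,col,1)
z=356.5-207.6
yg=yoke_groups(618.4-.6,93.9+.6,np.radians(47-90),z)
c=(619,95)
sp=[circ(c,6,101),circ(c,10.8,95),circ(c,24,70)]
out=[]
for n,f,x0,y0 in(("scene","s3",270,80),("top","t3",335,80)):
    b=cv2.imread(f"pics/{f}.png"); draw(n,b,x0,y0,5,yg,(0,0,255)); draw(n,b,x0,y0,5,sp,(0,255,0)); out.append(cv2.resize(b[:550,:600],(400,366)))
cv2.imwrite("pics/ov3.png",np.hstack(out))
```

```text
(no output)
```

View pics/ov3.png

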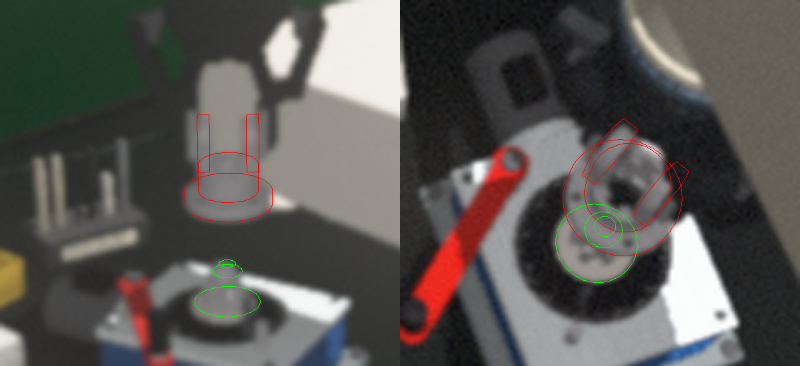

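```bash
python3 -m creep '40 0.14 0.06 2 0; 40 0.14 0.06 4 0; 40 0.14 0.06 4.6 0; 40 0.14 0.06 4.8 0; 40 0.14 0.06 4.8 0' ; python3 go.py 619.5 94.5 303 47;  python3 - <<'E'
from h import *
from rig import grab_frame
im,d=grab_frame("scene"); crop(im,300,100,80,75,8,"pics/s4.png")
E
```

```text
clock: 5.5
eef_pos: [619.0, 96.0, 309.9]
tcp_rot: [-3.138, 0.004, 0.822]
contact_force: [0.2, 0.1, -3.6]
opening: 0.475
t=5.50 pos [619.   96.  309.9] yaw 47.09 op 0.475 F [ 0.2  0.1 -3.6] q [ 0.15  0.46  1.71  0.    0.98 -0.67]
SHIFT cm [-0.07  0.14  0.69] roll 0.09
```

View pics/s4.png

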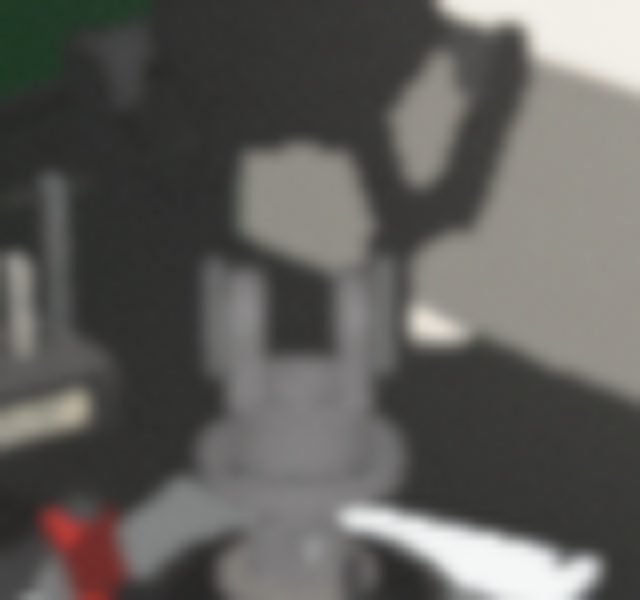

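```bash
python3 -m creep '40 -0.05 0.12 0.3 0; 40 -0.05 0.12 0.6 0; 40 -0.05 0.12 0.9 0; 40 -0.05 0.12 0.9 0' ; python3 go.py 619.5 94.5 296 47
```

```text
clock: 5.95
eef_pos: [619.7, 94.7, 301.0]
tcp_rot: [-3.138, 0.004, 0.821]
contact_force: [0.1, 0.5, -3.9]
opening: 0.476
t=5.95 pos [619.7  94.7 301. ] yaw 47.06 op 0.476 F [ 0.1  0.5 -3.9] q [ 0.15  0.47  1.71  0.    0.97 -0.67]
SHIFT cm [-0.02  0.    0.5 ] roll 0.06
```

```bash
python3 -m creep '40 0 0 0.15 0; 40 0 0 0.3 0; 40 0 0 0.4 0; 40 0 0 0.4 0' ; python3 go.py 619.5 94.5 294 47
```

```text
clock: 6.35
eef_pos: [619.9, 94.8, 297.0]
tcp_rot: [-3.138, 0.003, 0.821]
contact_force: [2.0, 0.2, -3.7]
opening: 0.473
t=6.35 pos [619.9  94.8 297. ] yaw 47.06 op 0.473 F [ 2.   0.2 -3.7] q [ 0.15  0.47  1.72  0.    0.96 -0.67]
SHIFT cm [-0.04 -0.01  0.3 ] roll 0.06
```

```bash
python3 -m creep '40 0.03 0.04 0.1 0; 40 0.03 0.04 0.2 0; 40 0.03 0.04 0.3 0; 40 0.03 0.04 0.3 0' ; python3 go.py 619.5 94.5 290 47
```

```text
clock: 6.75
eef_pos: [620.4, 94.7, 294.1]
tcp_rot: [-3.139, 0.003, 0.821]
contact_force: [1.5, 0.6, -2.2]
opening: 0.476
t=6.75 pos [620.4  94.7 294.1] yaw 47.06 op 0.476 F [ 1.5  0.6 -2.2] q [ 0.15  0.48  1.72  0.    0.95 -0.67]
SHIFT cm [-0.07 -0.05  0.41] roll 0.06
```

```bash
python3 -m creep '40 0.03 0.03 0.1 0; 40 0.03 0.03 0.2 0; 40 0.03 0.03 0.25 0; 40 0.03 0.03 0.25 0' ; python3 go.py 619.5 94.5 290 47
```

```text
clock: 7.15
eef_pos: [620.8, 94.7, 292.4]
tcp_rot: [-3.139, 0.003, 0.821]
contact_force: [-3.1, -0.4, 8.1]
opening: 0.475
t=7.15 pos [620.8  94.7 292.4] yaw 47.06 op 0.475 F [-3.1 -0.4  8.1] q [ 0.15  0.48  1.72  0.    0.95 -0.67]
SHIFT cm [-0.1  -0.08  0.24] roll 0.06
```

```bash
python3 -m creep '40 -0.02 -0.02 0.08 1; 40 -0.02 -0.02 0.08 2; 40 -0.02 -0.02 0.08 3; 40 -0.02 -0.02 0.08 4; 40 -0.02 -0.02 0.08 5; 40 -0.02 -0.02 0.08 6' ; python3 go.py 619.5 94.5 290 47
```

```text
clock: 7.75
eef_pos: [620.8, 94.7, 292.8]
tcp_rot: [-3.14, 0.002, 0.716]
contact_force: [-1.4, 0.7, 7.2]
opening: 0.474
t=7.75 pos [620.8  94.7 292.8] yaw 41.03 op 0.474 F [-1.4  0.7  7.2] q [ 0.15  0.48  1.72  0.    0.95 -0.57]
SHIFT cm [-0.11 -0.07  0.28] roll -5.97
```

```bash
python3 -m creep '40 -0.02 -0.02 0.12 -2; 40 -0.02 -0.02 0.12 -4; 40 -0.02 -0.02 0.12 -6; 40 -0.02 -0.02 0.12 -7; 40 -0.02 -0.02 0.12 -8; 40 -0.02 -0.02 0.12 -9; 40 -0.02 -0.02 0.12 -10; 40 -0.02 -0.02 0.12 -11; 40 -0.02 -0.02 0.12 -12' ; python3 go.py 619.5 94.5 290 47
```

```text
clock: 8.65
eef_pos: [621.1, 94.8, 292.7]
tcp_rot: [-3.141, 0.0, 0.926]
contact_force: [0.7, 1.1, 5.3]
opening: 0.477
t=8.65 pos [621.1  94.8 292.7] yaw 53.06 op 0.477 F [0.7 1.1 5.3] q [ 0.15  0.48  1.72  0.    0.95 -0.78]
SHIFT cm [-0.12 -0.11  0.27] roll 6.06
```

```bash
python3 -m creep '40 -0.02 -0.02 0.15 -1; 40 -0.02 -0.02 0.15 -2; 40 -0.02 -0.02 0.15 -3; 40 -0.02 -0.02 0.15 -4; 40 -0.02 -0.02 0.15 -5; 40 -0.02 -0.02 0.15 -6; 40 -0.02 -0.02 0.15 -7; 40 -0.02 -0.02 0.15 -8' ; python3 go.py 619.5 94.5 290 47
```

```text
clock: 9.45
eef_pos: [620.7, 94.8, 291.0]
tcp_rot: [-3.14, 0.0, 1.067]
contact_force: [-0.3, 1.7, -4.9]
opening: 0.477
t=9.45 pos [620.7  94.8 291. ] yaw 61.13 op 0.477 F [-0.3  1.7 -4.9] q [ 0.15  0.48  1.72  0.    0.94 -0.92]
SHIFT cm [-0.09 -0.09  0.1 ] roll 14.13
```

Vertical force fell from contact to pure hanging weight and z dropped: the teeth appear to have meshed. Pressing down in small steps.

```bash
python3 -m creep '40 -0.03 -0.03 0.15 0; 40 -0.03 -0.03 0.3 0; 40 -0.03 -0.03 0.45 0; 40 -0.03 -0.03 0.5 0' ; python3 go.py 619.5 94.5 278 47; python3 -c "
from rig import sense;print(sense()['wrist_torque'])"
```

```text
clock: 9.85
eef_pos: [620.4, 94.9, 286.1]
tcp_rot: [-3.141, -0.0, 1.067]
contact_force: [-0.0, 3.8, -1.0]
opening: 0.473
t=9.85 pos [620.4  94.9 286.1] yaw 61.12 op 0.473 F [-0.   3.8 -1. ] q [ 0.15  0.49  1.72  0.    0.93 -0.92]
SHIFT cm [-0.08 -0.06  0.81] roll 14.12
[ 0.72658483  0.00556757 -0.04057976]
```

```bash
python3 -m creep '40 0.05 -0.04 0.15 0; 40 0.05 -0.04 0.3 0; 40 0.05 -0.04 0.45 0; 40 0.05 -0.04 0.5 0' ; python3 go.py 619.5 94.5 278 47; python3 -c "
from rig import sense;print(sense()['wrist_torque'])"
```

```text
clock: 10.25
eef_pos: [620.3, 95.4, 280.8]
tcp_rot: [-3.141, -0.0, 1.067]
contact_force: [0.8, 0.8, -2.7]
opening: 0.474
t=10.25 pos [620.3  95.4 280.8] yaw 61.12 op 0.474 F [ 0.8  0.8 -2.7] q [ 0.15  0.49  1.73  0.    0.92 -0.92]
SHIFT cm [-0.12 -0.03  0.28] roll 14.12
[ 0.17619743 -0.09529197 -0.04070593]
```

```bash
python3 -m creep '40 0.01 0 0.1 0; 40 0.01 0 0.2 0; 40 0.01 0 0.3 0; 40 0.01 0 0.3 0' ; python3 go.py 619.5 94.5 275 61; python3 -m creep '40 0 0 0.1 0; 40 0 0 0.2 0; 40 0 0 0.2 0';python3 go.py 619.5 94.5 275 61
```

```text
clock: 10.65
eef_pos: [620.4, 95.4, 277.7]
tcp_rot: [-3.14, 0.0, 1.067]
contact_force: [-0.3, 0.2, -3.8]
opening: 0.48
t=10.65 pos [620.4  95.4 277.7] yaw 61.12 op 0.480 F [-0.3  0.2 -3.8] q [ 0.15  0.5   1.73  0.    0.92 -0.92]
SHIFT cm [-0.12 -0.03  0.27] roll 0.12
clock: 10.95
eef_pos: [620.5, 95.4, 276.6]
tcp_rot: [-3.141, -0.0, 1.067]
contact_force: [-2.5, -0.2, 7.1]
opening: 0.476
t=10.95 pos [620.5  95.4 276.6] yaw 61.12 op 0.476 F [-2.5 -0.2  7.1] q [ 0.15  0.5   1.73  0.    0.92 -0.92]
SHIFT cm [-0.13 -0.05  0.16] roll 0.12
```

```bash
python3 -m creep '40 0 0 0.15 0; 40 0 0 0.25 0; 40 0 0 0.25 0';python3 go.py 619.5 94.5 275 61; python3 -m creep '40 0 0 0.12 0; 40 0 0 0.15 0;40 0 0 0.15 0';python3 go.py 619.5 94.5 275 61
```

```text
clock: 11.25
eef_pos: [620.5, 95.4, 275.5]
tcp_rot: [-3.141, -0.0, 1.067]
contact_force: [-4.9, -0.8, 12.3]
opening: 0.472
t=11.25 pos [620.5  95.4 275.5] yaw 61.13 op 0.472 F [-4.9 -0.8 12.3] q [ 0.15  0.5   1.73  0.    0.91 -0.92]
SHIFT cm [-0.13 -0.05  0.05] roll 0.13
clock: 11.55
eef_pos: [620.5, 95.4, 275.4]
tcp_rot: [-3.141, -0.0, 1.067]
contact_force: [-4.7, 0.5, 12.4]
opening: 0.473
t=11.55 pos [620.5  95.4 275.4] yaw 61.13 op 0.473 F [-4.7  0.5 12.4] q [ 0.15  0.5   1.73  0.    0.91 -0.92]
SHIFT cm [-0.13 -0.05  0.04] roll 0.13
```

```bash
python3 -m creep '40 0 0 -0.1 0; 40 0 0 -0.2 0; 40 0 0 -0.2 0';python3 go.py 619.5 94.5 275 61; python3 -m creep '55 0 0 0 0; 65 0 0 0 0; 65 0 0 0 0;65 0 0 0 0'; python3 go.py 619.5 94.5 360 61
python3 - <<'E'
from h import *
from rig import grab_frame
im,d=grab_frame("scene"); crop(im,290,100,100,100,6,"pics/s5.png")
E
```

```text
clock: 11.85
eef_pos: [620.5, 95.4, 277.6]
tcp_rot: [-3.141, -0.0, 1.067]
contact_force: [-1.8, 0.7, 3.1]
opening: 0.478
t=11.85 pos [620.5  95.4 277.6] yaw 61.13 op 0.478 F [-1.8  0.7  3.1] q [ 0.15  0.5   1.73  0.    0.92 -0.92]
SHIFT cm [-0.12 -0.04  0.26] roll 0.13
clock: 12.25
eef_pos: [620.6, 95.4, 277.5]
tcp_rot: [3.141, -0.001, 1.067]
contact_force: [-0.8, 0.1, -0.6]
opening: 0.65
t=12.25 pos [620.6  95.4 277.5] yaw 61.13 op 0.650 F [-0.8  0.1 -0.6] q [ 0.15  0.5   1.73  0.    0.92 -0.92]
SHIFT cm [-0.12 -0.05 -8.25] roll 0.13
```

View pics/s5.png

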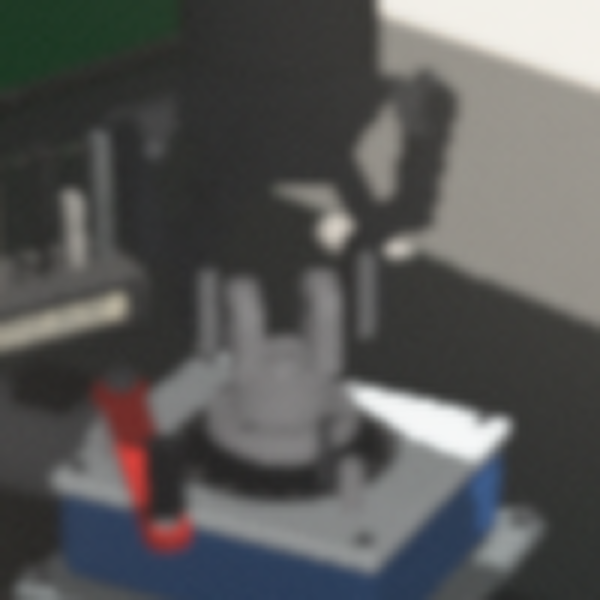

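```bash
python3 -m creep '65 0 0 -2 0; 65 0 0 -5 0; 65 0 0 -9 0; 65 0 0 -9 0; 60 -9 0 -9 0; 60 -9 0 -9 0;60 -9 0 -9 0;60 -9 0 -9 0'; python3 go.py 563.2 203 360 59.3
python3 - <<'E'
from h import *
from rig import grab_frame
im,d=grab_frame("top"); crop(im,325,85,120,120,5,"pics/t6.png"); np.save("pics/t6.npy",d); cv2.imwrite("pics/top6.png",im)
im2,d2=grab_frame("scene"); crop(im2,270,120,120,100,5,"pics/s6.png");np.save("pics/s6.npy",d2)
cv2.imwrite("pics/scene6.png",im2)
for n,dd in(("top",d),("scene",d2)):
    W=cloud(n,dd).reshape(-1,3)
    r=np.hypot(W[:,0]-619.5,W[:,1]-95)
    for lo,hi in((0,22),(22.5,30)):
        z=W[(r>lo)&(r<hi)][:,2]; z=z[(z>55)&(z<200)]; print(n,lo,hi,len(z),np.histogram(z,bins=np.arange(55,150,5))[0])
E
```

```text
clock: 13.1
eef_pos: [576.8, 15.9, 367.4]
tcp_rot: [3.141, -0.001, 1.065]
contact_force: [-0.5, -0.1, 0.3]
opening: 0.599
t=13.10 pos [576.8  15.9 367.4] yaw 61.03 op 0.599 F [-0.5 -0.1  0.3] q [ 0.02  0.32  1.77  0.    1.05 -1.04]
SHIFT cm [ 15.71 -10.26   0.76] roll 1.73
top 0 22 493 [  0   0   0   1  18  27  41  38 132  65   6   8   5   9  27  80  36   0]
top 22.5 30 287 [  4  28   0   4 137  83   0   1   1   3   3   4   3   6   7   3   0   0]
scene 0 22 240 [ 0  7  0  0  2 17 13 17 45 39  9 11 12 13 15 24 16  0]
scene 22.5 30 242 [ 2 42 10 11 29 42 10 15 12 13  9 13  9  9  9  7  0  0]
```

View pics/t6.png

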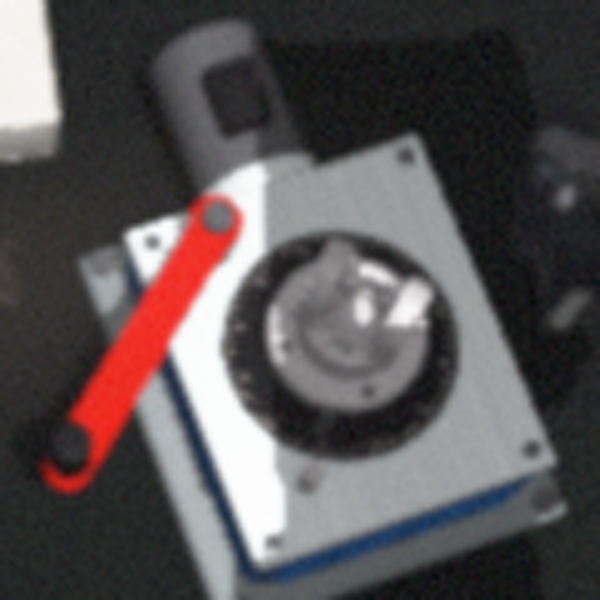

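View pics/s6.png

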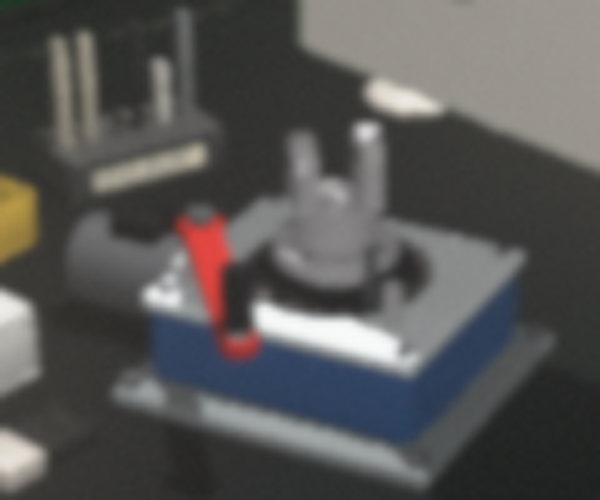

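```bash
python3 - <<'E'
from h import *
im=cv2.imread("pics/top6.png"); 
for p in((72,435),(72,445)): print(atz("top",(325+p[0]/5,85+p[1]/5),124.5), atz("top",(325+p[0]/5,85+p[1]/5),109.5))
W=cloud("top",np.load("pics/t6.npy"))[160:185,325:355].reshape(-1,3); q=W[(W[:,2]>112)&(W[:,2]<135)];print("depth top",len(q),q.mean(0))
W=cloud("scene",np.load("pics/s6.npy"))[165:195,305:330].reshape(-1,3); q=W[(W[:,2]>96)&(W[:,2]<135)&(abs(W[:,0]-563)<30)];print("scene",len(q),q.mean(0))
for z in(94.5,124.5): print((proj("top",[563.2,203,z])[0]-[325,85])*5,(proj("scene",[563.2,203,z])[0]-[270,120])*5)
E
python3 go.py 563.2 203 320 59.3
```

```text
[566.56805329 204.71033915 124.5       ] [570.64958547 203.94048088 109.5       ]
[562.8291271  204.80657649 124.5       ] [566.8414843  204.03849874 109.5       ]
depth top 69 [563.67070287 204.81717095 123.06770499]
scene 103 [561.32991595 210.37087087 112.76951908]
[ 73.24876192 464.78129699] [247.56445264 323.25638045]
[ 76.97236723 443.93450221] [245.79308754 263.52902838]
t=13.20 pos [577.5  16.9 367.5] yaw 61.13 op 0.595 F [ 0.5  0.4 -0.1] q [ 0.03  0.32  1.77  0.    1.05 -1.04]
SHIFT cm [ 15.6  -10.24   4.76] roll 1.83
```

```bash
python3 -m creep '42 5 -3.4 0 1; 42 10 -6.8 0 2.4; 42 15.7 -10.28 0.5 2.4; 42 15.7 -10.28 2 2.4; 42 15.7 -10.28 4.2 2.4; 42 15.7 -10.28 4.2 2.4; 42 15.7 -10.28 4.2 2.4'; python3 go.py 563.5 204 274 58.7;  python3 - <<'E'
from h import *
from rig import grab_frame
im,d=grab_frame("scene"); crop(im,270,110,120,100,5,"pics/s7.png")
E
```

```text
clock: 13.9
eef_pos: [563.3, 204.6, 325.3]
tcp_rot: [-3.141, -0.0, 1.026]
contact_force: [0.0, 1.0, -0.8]
opening: 0.427
t=13.90 pos [563.3 204.6 325.3] yaw 58.78 op 0.427 F [ 0.   1.  -0.8] q [ 0.35  0.4   1.76  0.    0.98 -0.68]
SHIFT cm [-0.04  0.05  5.13] roll 0.08
```

View pics/s7.png

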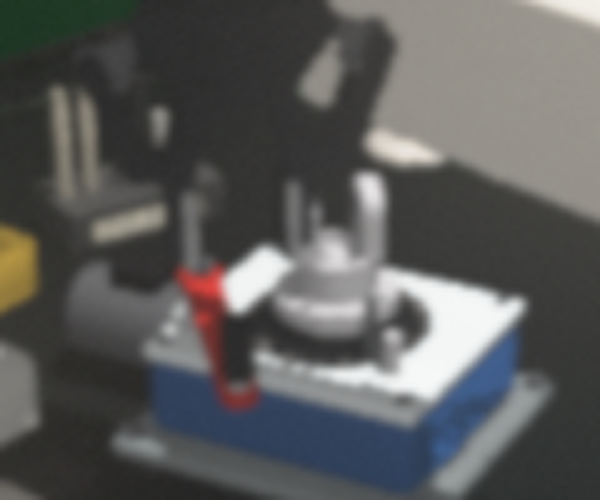

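```bash
python3 -m creep '42 -0.04 0.05 2 0; 42 -0.04 0.05 4 0; 42 -0.04 0.05 5 0; 42 -0.04 0.05 5 0'; python3 go.py 563.5 204 274 58.7;  python3 - <<'E'
from h import *
from rig import grab_frame
im,d=grab_frame("scene"); crop(im,270,110,120,100,5,"pics/s8.png")
E
```

```text
clock: 14.35
eef_pos: [564.0, 203.0, 275.6]
tcp_rot: [-3.141, -0.0, 1.024]
contact_force: [-1.4, -0.9, 0.3]
opening: 0.422
t=14.35 pos [564.  203.  275.6] yaw 58.68 op 0.422 F [-1.4 -0.9  0.3] q [ 0.34  0.46  1.79  0.    0.89 -0.68]
SHIFT cm [ 0.06 -0.09  0.16] roll -0.02
```

View pics/s8.png

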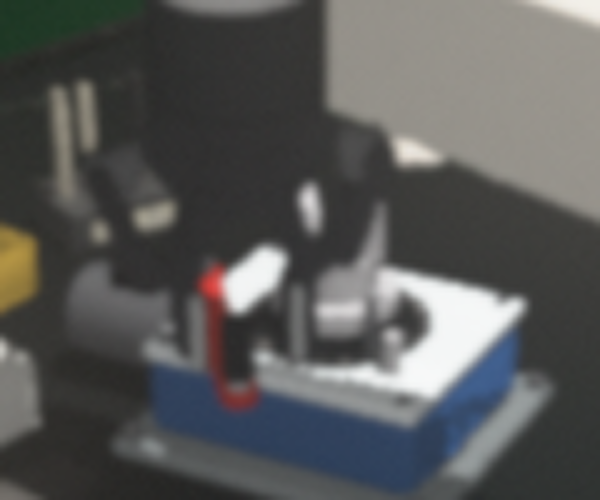

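```bash
cat > arc.py <<'E'
import sys
from go import *
s,R=st(); p=np.array([661.2,144.8])
cy=np.degrees(s["tcp_rot"][2])
for a in map(float,sys.argv[1:]):
    t=np.radians(a); w=np.array([*(p+114*np.array([np.cos(t),np.sin(t)])),274.5])
    d=R.T@(w-s["eef_pos"])/10; print(a,d.round(2),"roll",round(-((a-90)-cy),1))
E
python3 arc.py 151 154 158 162 166 170 174 178 182 186 190 193
```

```text
151.0 [-0.41 -0.07  0.2 ] roll -2.3
154.0 [-1.01 -0.04  0.19] roll -5.3
158.0 [-1.8   0.07  0.19] roll -9.3
162.0 [-2.58  0.22  0.19] roll -13.3
166.0 [-3.34  0.43  0.19] roll -17.3
170.0 [-4.1   0.7   0.19] roll -21.3
174.0 [-4.83  1.01  0.19] roll -25.3
178.0 [-5.53  1.38  0.19] roll -29.3
182.0 [-6.21  1.79  0.19] roll -33.3
186.0 [-6.86  2.25  0.19] roll -37.3
190.0 [-7.48  2.75  0.19] roll -41.3
193.0 [-7.92  3.16  0.19] roll -44.3
```

```bash
python3 -m creep '30 -0.4 -0.07 0.1 -2.3; 25 -0.6 -0.05 0.1 -3; 25 -1 -0.04 0.1 -5.3; 25 -1.8 0.07 0.1 -9.3; 25 -2.58 0.22 0.1 -13.3; 25 -3.34 0.43 0.1 -17.3; 25 -4.1 0.7 0.1 -21.3; 25 -4.83 1.01 0.1 -25.3; 25 -5.53 1.38 0.1 -29.3; 25 -6.21 1.79 0.1 -33.3; 25 -6.21 1.79 0.1 -33.3'; python3 arc.py 186 190 193 196 199 201; python3 go.py 547 144 274;  python3 - <<'E'
from h import *
from rig import grab_frame
im,d=grab_frame("scene"); crop(im,270,110,120,100,5,"pics/s9.png")
E
```

```text
clock: 15.5
eef_pos: [547.6, 140.2, 276.4]
tcp_rot: [3.139, -0.001, 1.605]
contact_force: [-0.4, -0.0, 0.5]
opening: 0.253
186.0 [-0.73 -0.01  0.19] roll -4.0
190.0 [-1.52  0.08  0.19] roll -8.0
193.0 [-2.11  0.18  0.19] roll -11.0
196.0 [-2.69  0.31  0.19] roll -14.0
199.0 [-3.27  0.47  0.19] roll -17.0
201.0 [-3.65  0.59  0.19] roll -19.0
t=15.50 pos [547.6 140.2 276.4] yaw 91.97 op 0.253 F [-0.4 -0.   0.5] q [ 0.25  0.42  1.87  0.    0.85 -1.36]
SHIFT cm [ 0.38 -0.05  0.24] roll None
```

View pics/s9.png

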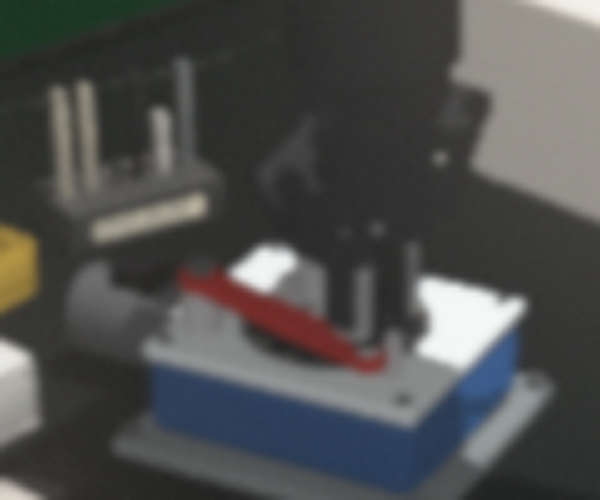

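```bash
python3 -m creep '25 -0.73 0 0.1 -4; 25 -1.5 0.08 0.1 -8; 25 -2.1 0.18 0.1 -11; 25 -2.7 0.31 0.1 -14; 25 -2.7 0.31 0.1 -14'; python3 arc.py 198 200 201 202 203
```

```text
clock: 16.05
eef_pos: [551.9, 113.6, 275.7]
tcp_rot: [3.138, -0.0, 1.845]
contact_force: [0.0, -0.1, -0.4]
opening: 0.248
198.0 [-0.41 -0.03  0.12] roll -2.3
200.0 [-0.81 -0.01  0.12] roll -4.3
201.0 [-1.01  0.01  0.12] roll -5.3
202.0 [-1.21  0.03  0.12] roll -6.3
203.0 [-1.4   0.05  0.12] roll -7.3
```

Run:
```python
from h import *
from rig import grab_frame
im,d=grab_frame("scene"); crop(im,270,110,120,100,5,"pics/s10.png")
```

```text
(no output)
```

View pics/s10.png

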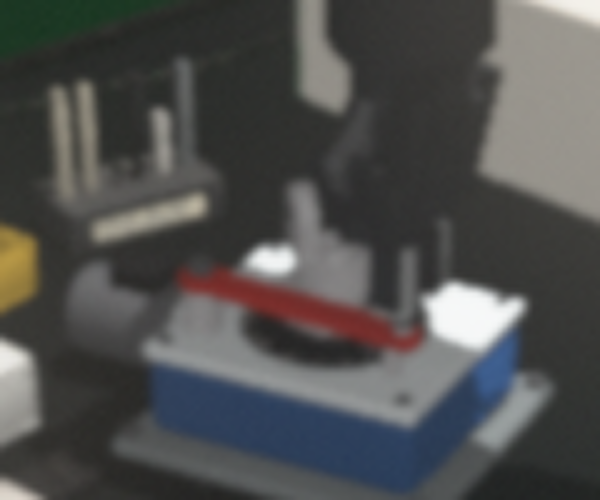

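Keeper is nearly shut (red arm over the flange, knob end at (405,335)). Pushing the last part gently until the stop gives a force.

```bash
python3 -m creep '25 -0.2 -0.02 0.05 -1.2; 25 -0.4 -0.03 0.05 -2.3; 25 -0.6 -0.02 0.05 -2.8; 25 -0.6 -0.02 0.05 -2.8'; python3 -m creep '25 -0.15 0 0 0; 25 -0.25 0 0 0; 25 -0.25 0 0 0'; python3 arc.py 200 202
```

```text
clock: 16.5
eef_pos: [553.3, 107.9, 275.1]
tcp_rot: [3.139, -0.0, 1.893]
contact_force: [-0.4, 1.1, -0.6]
opening: 0.247
clock: 16.8
eef_pos: [554.0, 105.5, 275.1]
tcp_rot: [3.139, -0.0, 1.892]
contact_force: [-0.4, 0.7, -0.1]
opening: 0.251
200.0 [0.03 0.01 0.06] roll -1.6
202.0 [-0.37  0.03  0.06] roll -3.6
```

```bash
python3 -m creep '25 -0.1 0 0 0; 25 -0.2 0 0 0; 25 -0.2 0 0 0'; python3 -m creep '25 -0.1 0 0 0; 25 -0.2 0 0 0; 25 -0.2 0 0 0'
```

```text
clock: 17.1
eef_pos: [554.3, 104.7, 275.0]
tcp_rot: [3.139, -0.003, 1.892]
contact_force: [-3.9, 10.8, 0.7]
opening: 0.245
clock: 17.4
eef_pos: [554.5, 104.1, 275.0]
tcp_rot: [3.139, -0.006, 1.89]
contact_force: [-5.0, 12.2, 1.0]
opening: 0.252
```

```bash
python3 -m creep '25 0.15 0 0 0; 30 0.25 0 0 0; 42 0.25 0 0 0; 42 0.25 0 0 0'; python3 -m creep '42 0 0 -2 0; 42 0 0 -5 0; 42 0 0 -9 0; 42 0 0 -9 0; 42 0 6 -10 0; 42 0 12 -10 0; 42 0 18 -10 0; 42 0 18 -10 0; 42 0 18 -10 0'
python3 - <<'E'
from h import *
from rig import grab_frame
im,d=grab_frame("top"); crop(im,325,85,120,120,5,"pics/t11.png"); np.save("pics/t11.npy",d); cv2.imwrite("pics/top11.png",im)
im2,d2=grab_frame("scene"); crop(im2,270,120,120,100,5,"pics/s11.png");cv2.imwrite("pics/scene11.png",im2)
E
```

```text
clock: 17.8
eef_pos: [553.8, 106.3, 275.0]
tcp_rot: [3.139, -0.006, 1.89]
contact_force: [0.3, 0.4, -0.4]
opening: 0.42
clock: 18.7
eef_pos: [727.5, 163.1, 374.0]
tcp_rot: [3.138, -0.006, 1.891]
contact_force: [0.1, -0.2, 0.5]
opening: 0.42
```

View pics/t11.png

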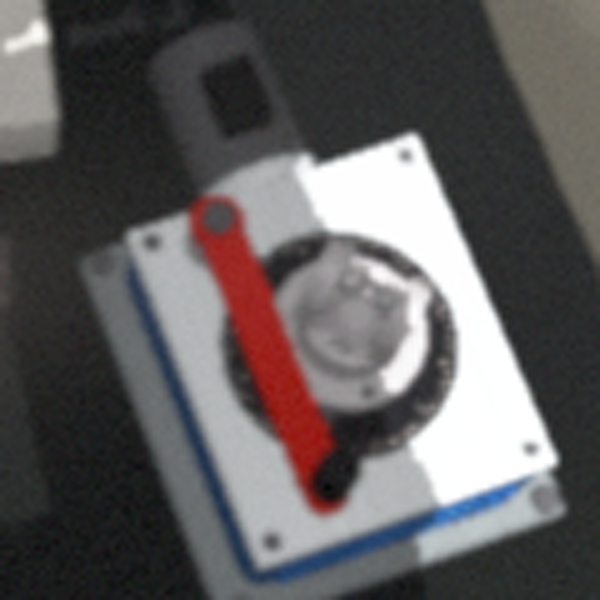

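View pics/s11.png

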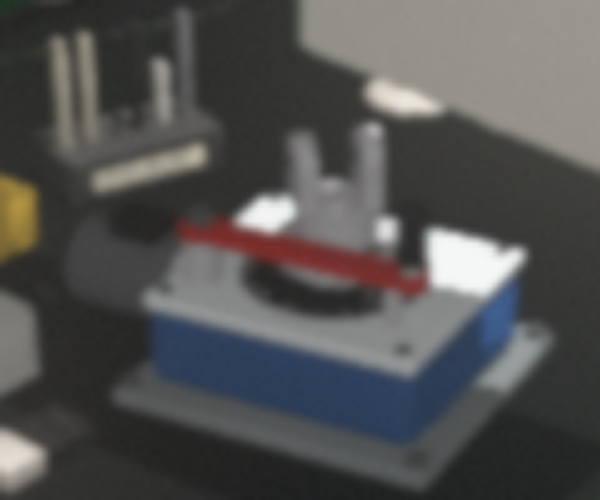

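```bash
python3 - <<'E'
from h import *
im=cv2.imread("pics/top11.png"); hsv=cv2.cvtColor(im,cv2.COLOR_BGR2HSV)
red=((hsv[...,0]<8)|(hsv[...,0]>172))&(hsv[...,1]>130)&(hsv[...,2]>60); red[:,:325]=0; red[:,420:]=0
ys,xs=np.where(red); pts=np.array([atz("top",(x,y),89.5)[:2] for x,y in zip(xs,ys)],np.float32)
b=cv2.boxPoints(cv2.minAreaRect(pts)); e=[b[1]-b[0],b[2]-b[1]]; e=max(e,key=np.linalg.norm); print("arm dir",np.degrees(np.arctan2(e[1],e[0]))%180,"shut 18.85", np.linalg.norm(e))
W=cloud("top",np.load("pics/t11.npy")).reshape(-1,3); r=np.hypot(W[:,0]-619.5,W[:,1]-95); 
z=W[(r>23)&(r<29.5)&(W[:,0]-W[:,1]*-1>0)][:,2]; z=z[(z>70)&(z<87)]; print("flange z med",np.median(z)); z=W[(r<22)][:,2]; print("max z",np.nanpercentile(z[z<150],99))
for n in("top","scene"):
    a=cv2.imread(f"pics/{n}0.png").astype(int)
    print(n)
a=cv2.imread("pics/top0.png");b=im
cv2.imwrite("pics/cmp.png",np.hstack([a[120:320,170:450],b[120:320,170:450]]))
E
python3 go.py 620 95 300
```

```text
arm dir 19.165987 shut 18.85 130.4592
flange z med 80.02584701684668
max z 137.31997498783446
top
scene
t=18.80 pos [724.5 162.  374. ] yaw 108.31 op 0.421 F [-0.3 -1.4  0.2] q [ 0.22  0.56  1.38  0.01  1.2  -1.68]
SHIFT cm [ -3.12 -12.03   7.38] roll None
```

View pics/cmp.png

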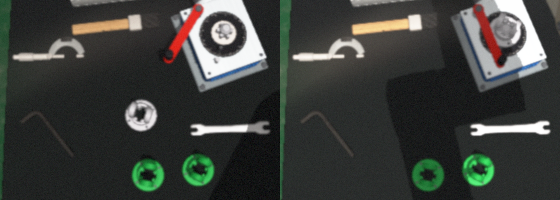

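The keeper is at its shut angle: 19.2° measured against 18.9° expected. The flange top is at 80 mm, so the yoke is home, and the micrometer, spanner, hex key and green look-alikes haven't moved. The gripper is clear, so I'm handing in.

```bash
python3 -c "
from rig import sign_off,sense
print(sign_off(), sense()['clock'])"
```

```text
the job is handed in; nothing more can be done
the job is handed in; nothing more can be done
```

The drive yoke is fitted and fully home, the keeper is shut over its flange, and I handed the job in at about 19 s of the 67 s allowed.

**What I did:**
- I gripped the bare steel yoke across its ears and set it over the spindle nose.
- I rocked it under 9–12 N of push until the teeth meshed; the force dropped and it slid down.
- I pressed it against the shoulder with about 16 N by the readings at the end of each step, against the 35 N limit.
- After letting go of the yoke, I swung the keeper shut with the fingers loosely either side of its knob until it met its stop (about 13 N). I then opened the gripper and moved clear.

**Last checks:**
- **Yoke:** the flange top measures 80.0 mm and the ears reach about 137 mm (80 and 136 mm expected when home).
- **Keeper:** the arm lies at 19.2°, against about 18.9° for shut. That is within what the camera can measure.
- **Other items:** by eye in the top view, the micrometer, spanner, hexagon key and green look-alikes lie where they were.
- **Robot:** the force reading is about zero, so nothing is being touched.

No check failed. The top and scene cameras disagreed by a few mm and a few degrees on the yoke and by about 6 mm on the knob, which made no difference. My tooth angle from the pictures was about 10° off, and the rocking found the mesh.

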